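Making up two staining kits

ROBOT

A 7-joint arm with a two-finger parallel gripper is mounted at the origin on the work surface. World frame = base frame: x ahead of the robot, y to its left, z up, the work surface at z = 0. Lengths are in m, angles in rad, forces in N, time in s.
With the tool pointing down it reaches from about 0.425 to 0.925 m from the base axis. Payload 6.8 kg.
Tool frame: the origin (TCP) lies at the very end of the fingers, on their centre line; the grasp point (between the pads) lies 19 mm behind it (r.grip_point_offset is the distance from the TCP to the grasp point, in m); z points along the fingers, y is the line along which they close (so a half turn about z gives the same grasp; the last joint's range is limited). The gripper opens to 85 mm and grips with 20 to 120 N. Pads are 22 mm wide; open, the fingers measure 114 mm over their backs; the gripper's body (76 mm by 85 mm) begins 54 mm behind the grasp point. The pads swing forward as they close: fully open they stand 13 mm farther back than shut.
Start: joints at [1.011, 0.477, 0.022, 1.555, -0.011, 1.109, -0.083], TCP at [0.295, -0.607, 0.231] pointing down, gripper open.
Joint ranges: [-2.96, 2.96], [-0.34, 2.1], [-1.41, 1.46], [0.24, 2.44], [-1.37, 4.51], [0.17, 1.92], [-2.96, 2.96]. Speed limits (rad/s): [2.39, 2.39, 3.14, 3.14, 3.14, 3.14, 3.14].

INTERFACE

Orientations are given as a rotation vector (axis times angle).
In Python, from bench import status, eyes, r gives the robot as it stands.
- The arm moves only by the shell command python3 -m crank 'ROWS' [OPENING] [FORCE]. ROWS is JSON, a list of rows, each a list of 6 numbers: the shift along the tool's x, y, z normalised to -1 to 1, where 1 is 0.02 m, then the turn, a rotation vector about the tool's x, y, z normalised to -1 to 1, where 1 is 45 degrees. A call has 1 to 12 rows; each row shifts and turns the commanded pose from where the row before left it, along the tool's axes as they then stand; what a row does not reach is not made up. A row lasts 1/10 s, in which the tool goes at most 50 mm and 8.59 degrees, less where a joint would pass 70% of its speed; a pose out of reach is approached as far as the arm can. A call with a number of a shift or a turn outside -1 to 1 is refused whole. A call with a gripper value outside its range is refused whole. OPENING is the opening, from 0 (shut) to 1 (fully open), set as the call begins (- or left out, the last holds). The fingers move at their own pace and stop on an object; FORCE is the grip in N (left out, the last holds). Time passes only in rows, so rows that do not move let the fingers close. It gives the time, the measured TCP pose, the force, the opening and the grip force at its end, in the units of the state.
- status.get_obs(): the state, without advancing time (a new reading comes with each control period).
- eyes.grab_frame(name): name is "scene" or "side" or "wrist"; returns a dict with "image" (400x640x3 uint8, red, green, blue), "depth" (400x640 float32, m along the optical axis (not along the pixel's ray), 0 where there is no reading), "fovy" (degrees; the focal length in pixels is half the picture's height over the tangent of half this angle, whatever the lens; pixels are square), "cx", "cy" (the principal point, pixels), "world_to_cam" (4x4, takes a point from world to camera coordinates). Camera axes: x right, y up, looking along -z (the intrinsics and any distortion apply to the point x, -y, -z); pixel columns grow to the right and rows downward; lengths in m; the calibration is good to about 2 mm. The wrist camera is an equidistant fisheye: a pixel r from the principal point sees the ray r / f radians off the axis. A picture is of the moment at which its call begins.
- r.hand_in(): hands the job in; it is judged then, once.
The state is a dict: "clock": time; "joints": joint angles; "qvel": joint speeds; "tau": joint torques, N m; "tcp_pos": TCP position; "orientation": TCP orientation; "contact_force": force on the tool from outside, world axes, zero at the start; "moment": the same for the moment, N m; "grip_width": finger opening in m; "gripper_force": force on a finger pad.
Only numpy, scipy, OpenCV 4.12 (cv2) and the standard library are available. Lean on these libraries where they do the work, as an engineer would, in place of code of your own. Each camera call takes 0.05 s, during which the arm holds its last target. There are 200 camera calls.

TASK

Make up the two staining kits: in the green-rimmed tray go the blue slide mailer and the brown bottle with the orange teat, in the red-rimmed tray the yellow slide case and the violet bottle, each centred on its grey mark, boxes squarely in line with their long mark. The glass spacer plate that lies between the two boxes goes centred and lengthwise on the teal plate rest. Set everything down, dropping nothing, keep all bottles upright, and leave the clear bottle and the white wash bottle where they stand.

Things in the scene. Friction and masses are not known exactly. Their poses are not given: they have to be found in the camera images.
- green_tray: fixed white enamel kit tray with a green rim, 160 x 160 mm, rim 10 mm high and 5 mm wide; origin at the centre of its underside on the bench, inner floor 4 mm up. Grey marks on its floor: a round one (48 mm) for a bottle, centred at x = -45 mm, y = 0 in the tray's frame, and a long one (86 x 42 mm) for the blue mailer, centred at x = +35 mm, y = 0, its long side along the tray's y axis. z up; turned by up to about 23 degrees about z
- red_tray: fixed white enamel kit tray with a red rim, 160 x 160 mm, rim 10 mm high and 5 mm wide; origin at the centre of its underside on the bench, inner floor 4 mm up. Grey marks on its floor: a round one (48 mm) for a bottle, centred at x = -45 mm, y = 0 in the tray's frame, and a long one (130 x 46 mm) for the yellow case, centred at x = +35 mm, y = 0, its long side along the tray's y axis. z up; turned by up to about 23 degrees about z
- plate_rest: fixed rest for the glass plate: a teal pedestal 90 mm (x) by 40 mm (y) whose top is 20 mm above the bench, on a grey foot 110 x 70 x 4 mm; origin at the centre of the underside of the foot; x along its length, z up
- yellow_case: loose yellow plastic slide case, 124 mm (x) by 40 mm (y) by 24 mm tall, closed, about 120 g; origin at the centre of its underside, z up. It lies on the bench at the bottom of the stack; its ends stick out from under the glass plate
- glass_plate: loose pale green glass spacer plate, 90 mm (x) by 56 mm (y) by 6 mm thick, about 75 g; origin at the centre of its underside, z up. At the start it lies on the yellow case, same way round, so that its long edges overhang the case by 8 mm on each side
- blue_mailer: loose blue plastic slide mailer with a white label on top, 80 mm (x) by 36 mm (y) by 20 mm tall, closed, about 50 g; origin at the centre of its underside, z up. At the start it lies on top of the glass plate, roughly the same way round
- amber_bottle: dropper bottle of brown (amber) glass with a white label, black cap and orange teat; body 38 mm in diameter and 50 mm tall, shoulder up to 58 mm, cap (23 mm wide) up to 70 mm, rubber-like teat on top, 86 mm tall over all, about 80 g; origin at the centre of its underside, z up along the bottle; stands loose on the bench
- violet_bottle: dropper bottle with violet body and cap, white label and pale lilac teat; body 38 mm in diameter and 50 mm tall, shoulder up to 58 mm, cap (23 mm wide) up to 70 mm, rubber-like teat on top, 86 mm tall over all, about 80 g; origin at the centre of its underside, z up along the bottle; stands loose on the bench
- clear_bottle: clear dropper bottle with a yellow label, white cap and white teat, which belongs to neither kit and stays where it is; body 38 mm in diameter and 50 mm tall, shoulder up to 58 mm, cap (23 mm wide) up to 70 mm, rubber-like teat on top, 86 mm tall over all, about 80 g; origin at the centre of its underside, z up along the bottle; stands loose on the bench
- wash_bottle: plain white round plastic wash bottle, 64 mm in diameter, 140 mm tall, loose beyond the trays; it stays where it is; origin at the centre of its underside, z up
Things that resemble listed ones, but are neither listed nor needed, are in the scene too. Of the things like the glass_plate, leave any that is black; of the rest the smaller one is meant.

How it is judged:
At the end, for the whole second after the job is handed in: Each box and bottle on the floor of its tray, within 12 mm of its mark in tray x and y, upright; plate flat on the rest within 12 mm in x and y; boxes and plate lengthwise within 0.25 rad. Clear and wash bottle upright within 30 mm of their starts. All released and at rest (x of blue_mailer in the frame of green_tray between 0.023 and 0.047 m and y of blue_mailer in the frame of green_tray between -0.012 and 0.012 m and z of blue_mailer in the frame of green_tray between 0.001 and 0.008 m and angle between each of blue_mailer, amber_bottle, yellow_case, violet_bottle, glass_plate, clear_bottle, wash_bottle's own z axis and vertical below 0.1 rad and linear speed of each of blue_mailer, amber_bottle, yellow_case, violet_bottle, glass_plate below 0.02 m/s and angle between the x axis of blue_mailer and the y axis of green_tray, either way round below 0.25 rad and x of amber_bottle in the frame of green_tray between -0.057 and -0.033 m and y of amber_bottle in the frame of green_tray between -0.012 and 0.012 m and z of amber_bottle in the frame of green_tray between 0.001 and 0.008 m and x of yellow_case in the frame of red_tray between 0.023 and 0.047 m and y of yellow_case in the frame of red_tray between -0.012 and 0.012 m and z of yellow_case in the frame of red_tray between 0.001 and 0.008 m and angle between the x axis of yellow_case and the y axis of red_tray, either way round below 0.25 rad and x of violet_bottle in the frame of red_tray between -0.057 and -0.033 m and y of violet_bottle in the frame of red_tray between -0.012 and 0.012 m and z of violet_bottle in the frame of red_tray between 0.001 and 0.008 m and x of glass_plate in the frame of plate_rest between -0.012 and 0.012 m and y of glass_plate in the frame of plate_rest between -0.012 and 0.012 m and z of glass_plate in the frame of plate_rest between 0.017 and 0.024 m and angle between the x axis of glass_plate and the x axis of plate_rest, either way round below 0.25 rad and distance of each of clear_bottle, wash_bottle from where it was at the start of the episode below 0.03 m); the robot touches nothing.
It fails at once if a bottle is tipped by more than 0.6 rad (angle between any of amber_bottle, violet_bottle, clear_bottle, wash_bottle's own z axis and vertical above 0.6 rad).
It fails at once if a bottle, a box or the glass plate is dropped (falls faster than 0.8 m/s, untouched by the fingers) ((linear speed of amber_bottle above 0.8 m/s and not (contact force between the fingers and amber_bottle above 0.05 N)) or (linear speed of violet_bottle above 0.8 m/s and not (contact force between the fingers and violet_bottle above 0.05 N)) or (linear speed of blue_mailer above 0.8 m/s and not (contact force between the fingers and blue_mailer above 0.05 N)) or (linear speed of yellow_case above 0.8 m/s and not (contact force between the fingers and yellow_case above 0.05 N)) or (linear speed of glass_plate above 0.8 m/s and not (contact force between the fingers and glass_plate above 0.05 N))).
It fails at once if the clear bottle or the wash bottle is moved more than 50 mm (distance of any of clear_bottle, wash_bottle from where it was at the start of the episode above 0.05 m).
It also fails if it takes over 133 s, if anything falls off the work surface, if the arm or the gripper's body presses on something with over 40 N, if the wrist force passes 120 N, or if a joint passes its speed limit or range.

## Working session

There is one attempt and no reset: what is moved stays moved. The work goes in short steps, Python scripts to look and compute and a shell command to move; the robot and the scene stay as the last step left them, time stands still between calls to the robot, and variables do not carry over. Pictures are saved under pics/ and viewed, at most 14 in all, crops included, and the job is handed in when it is done.

```bash
ls; mkdir -p pics; python3 - <<'E'
from bench import status, eyes, r
import cv2, numpy as np
print(status.get_obs())
for n in ["scene","side"]:
    f=eyes.grab_frame(n); np.save(f"pics/{n}0.npy",f,allow_pickle=True)
    cv2.imwrite(f"pics/{n}0.png",f["image"][:,:,::-1])
    print(n,f["fovy"],f["cx"],f["cy"],f["world_to_cam"].round(3).tolist(),f.keys())
E
```

```text
pics
{'clock': 0.0, 'joints': array([ 1.01089786,  0.47779053,  0.02234576,  1.55645612, -0.01147379,
        1.10927998, -0.08314775]), 'qvel': array([ 0.0010002 ,  0.00089267, -0.00079028, -0.00117358, -0.00025116,
        0.00075122, -0.00177819]), 'tau': array([ 1.11171266e-03, -5.96448255e+01,  1.60849527e+00, -2.81197035e+01,
        1.24514621e-02,  9.42467042e-03, -1.96155275e-05]), 'tcp_pos': array([ 0.29441442, -0.60675554,  0.23033028]), 'orientation': array([-3.06010796e+00, -7.03247860e-01,  8.77448680e-04]), 'contact_force': array([0.425241  , 0.25308415, 0.59178981]), 'moment': array([-0.0007148 , -0.02170888,  0.03187529]), 'gripper_force': 0.0, 'grip_width': 0.08506165193721199}
scene 50.521588368907274 326.0113256044578 194.80777710956278 [[-0.601, 0.799, -0.005, 0.25], [-0.69, -0.517, 0.507, 0.356], [0.402, 0.308, 0.862, -1.58], [0.0, 0.0, 0.0, 1.0]] dict_keys(['image', 'depth', 'fovy', 'cx', 'cy', 'world_to_cam'])
side 53.22478096791296 318.4693953265594 195.12367774639495 [[-0.887, -0.461, -0.016, 0.487], [0.324, -0.647, 0.69, -0.181], [-0.329, 0.607, 0.724, -1.104], [0.0, 0.0, 0.0, 1.0]] dict_keys(['image', 'depth', 'fovy', 'cx', 'cy', 'world_to_cam'])
```

View pics/scene0.png

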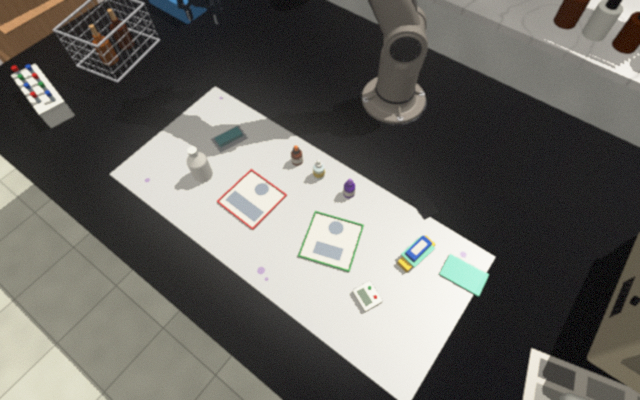

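View pics/side0.png

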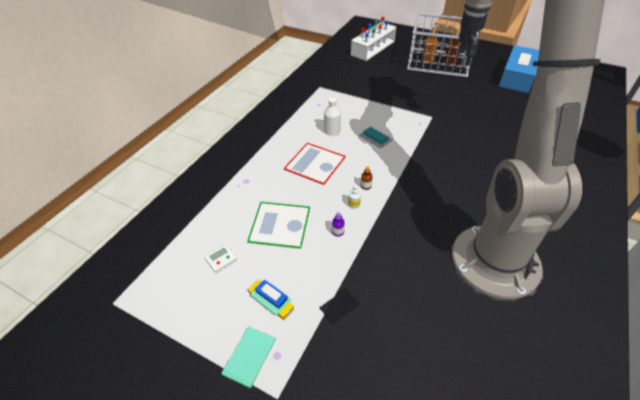

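The scene view shows the red tray (252,198), green tray (331,241), amber (297,156), clear (319,170) and violet (350,188) bottles. The stack is at (415,253), a loose green plate at (464,274), a dark teal thing at (229,137) and the wash bottle at (199,165). I'll enlarge the stack, the loose plate and the teal thing.

```bash
cat > h.py <<'E'
import numpy as np, cv2
from bench import status, eyes, r
def load(n): return np.load(f"pics/{n}.npy",allow_pickle=True).item()
def save(n,tag):
    f=eyes.grab_frame(n); np.save(f"pics/{n}{tag}.npy",f,allow_pickle=True); return f
def foc(f): return 200/np.tan(np.radians(f["fovy"])/2)
def cast(f,uv,z,fish=False):
    """pixels (N,2) -> world points on the plane z"""
    uv=np.atleast_2d(uv).astype(float); F=foc(f)
    p=(uv-[f["cx"],f["cy"]])/F
    if fish:
        t=np.linalg.norm(p,axis=1,keepdims=True)+1e-9; d=np.c_[p/t*np.sin(t),np.cos(t)]
    else: d=np.c_[p,np.ones(len(p))]
    d=d*[1,-1,-1]; W=f["world_to_cam"]; R=W[:3,:3]; c=-R.T@W[:3,3]; d=d@R
    return c+d*((z-c[2])/d[:,2])[:,None]
def proj(f,P):
    P=np.atleast_2d(P); q=P@f["world_to_cam"][:3,:3].T+f["world_to_cam"][:3,3]
    return np.c_[q[:,0]/-q[:,2],q[:,1]/q[:,2]]*foc(f)+[f["cx"],f["cy"]]
def cloud(f):
    """per-pixel world points (H,W,3) from depth, pinhole cameras"""
    v,u=np.mgrid[:400,:640]; F=foc(f); D=f["depth"]
    q=np.stack([(u-f["cx"])/F*D,-(v-f["cy"])/F*D,-D],-1)
    return (q-f["world_to_cam"][:3,3])@f["world_to_cam"][:3,:3]
def mask(f,lo,hi):
    return cv2.inRange(cv2.cvtColor(f["image"],cv2.COLOR_RGB2HSV),np.array(lo),np.array(hi))
def rect(P):
    """centre, (long,short), angle of long side for xy points"""
    (c,(w,h),a)=cv2.minAreaRect(np.asarray(P[:,:2],np.float32)*1000); 
    if w<h: w,h,a=h,w,a+90
    return np.array(c)/1000,(w,h),(a+90)%180-90
E
python3 - <<'E'
from h import *
f=load("scene0"); g=load("side0")
def crop(f,x,y,w,h,s): return cv2.resize(f["image"][y:y+h,x:x+w,::-1],(w*s,h*s),interpolation=cv2.INTER_CUBIC)
a=crop(f,385,220,120,80,4); b=crop(f,195,115,60,40,4);c=crop(g,210,270,100,120,3); d=crop(g,350,115,60,40,4)
o=np.zeros((600,800,3),np.uint8); o[:320,:480]=a;o[330:490,:240]=b;o[:360,490:790]=c;o[370:530,490:730]=d
cv2.imwrite("pics/crop1.png",o)
for n,f in(("scene",f),("side",g)):
    C=cloud(f)
    for k,(u,v) in (dict(label=(421,249),loose=(464,274),teal=(229,137),ct=(262,189),clear=(319,163)) if n=="scene" else dict(label=(270,292),loose=(250,355),teal=(376,136),calc=(220,258))).items(): print(n,k,C[v,u].round(4))
E
```

```text
scene label [0.4825 0.3939 0.0475]
scene loose [0.4575 0.5304 0.01  ]
scene teal [ 0.5036 -0.3555  0.0173]
scene ct [ 0.5902 -0.1287  0.0074]
scene clear [ 0.4358 -0.0122  0.0774]
side label [0.4829 0.387  0.0495]
side loose [0.4533 0.5288 0.0076]
side teal [ 0.492  -0.3476  0.0188]
side calc [0.6743 0.3472 0.0199]
```

View pics/crop1.png

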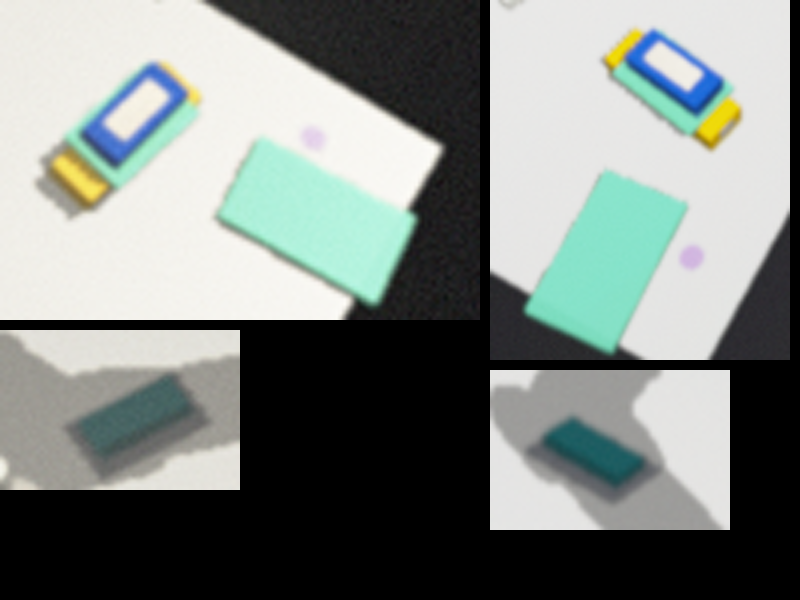

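The crop settles it. Two things are plate-like: the pale green plate in the stack (scene 415,255) and the loose, larger pale green one (464,274). The stack plate is the smaller and lies between the boxes, so it's the one meant, and the loose one is left alone. The dark teal pedestal on its grey foot (229,137) is the rest. Next I'll measure poses.

```bash
cat > m.py <<'E'
from h import *
def near(f,m,c,rad,z):
    """keep the mask's pixels whose cast onto z lies within rad of c"""
    v,u=np.nonzero(m); P=cast(f,np.c_[u,v],z); k=np.hypot(*(P[:,:2]-c).T)<rad
    return P[k]
if __name__=="__main__":
  for n in("scene0","side0"):
    f=load(n); print(n)
    for k,lo,hi,c,R,z in [("mailer",(105,120,40),(125,255,255),(.483,.39),.08,.05),("stackplate",(70,60,60),(95,255,255),(.483,.39),.09,.03),
        ("green",(45,90,40),(75,255,200),(.65,.1),.2,.010),("red",(0,110,60),(8,255,255),(.62,-.2),.2,.010),
        ("rest",(80,60,20),(100,255,180),(.498,-.352),.09,.02),("yellow",(20,120,100),(32,255,255),(.483,.39),.1,.024)]:
        P=near(f,mask(f,lo,hi),c,R,z)
        if len(P)>5:
            if k in("green","red"): P=near(f,mask(f,lo,hi),np.median(P[:,:2],0),.13,z)
            a=rect(P); print(k,len(P),a[0].round(4),np.round(a[1],0),round(a[2],1))
    # grey marks
    m=mask(f,(100,15,110),(125,90,220)); k_,L,S,_=cv2.connectedComponentsWithStats(m)
    for i in range(1,k_):
        if S[i,4]>60:
            v,u=np.nonzero(L==i); P=cast(f,np.c_[u,v],.004); q=P[:,:2].mean(0)
            if .3<q[0]<.9 and abs(q[1])<.5: a=rect(P); print("mark",q.round(4),a[0].round(4),np.round(a[1],0),round(a[2],1))
    C=cloud(f)
    for nm,c in (("amber",(.43,-.1)),("clear",(.43,0)),("violet",(.45,.08)),("wash",(.6,-.35))):
        k=(np.hypot(C[...,0]-c[0],C[...,1]-c[1])<.1)&(C[...,2]>(.1 if nm=="wash" else .015))&(C[...,2]<.15)
        k_,L,S,ce=cv2.connectedComponentsWithStats(k.astype(np.uint8))
        for i in range(1,k_):
            if S[i,4]>25:
                p=C[L==i]; t=p[p[:,2]>p[:,2].max()-.014]; print(nm,S[i,4],ce[i].round(0),p[:,2].max().round(3),"top",t.mean(0).round(4))
E
python3 m.py
```

```text
scene0
mailer 142 [0.4856 0.3854] [78. 32.] -9.3
stackplate 228 [0.4882 0.4156] [132.  80.] -77.8
green 12 [0.6672 0.2212] [226.  23.] -78.8
red 176 [ 0.6362 -0.1329] [159. 159.] -1.8
rest 197 [ 0.5024 -0.36  ] [86. 36.] -17.2
yellow 110 [0.4918 0.386 ] [124.  38.] -9.5
mark [ 0.5895 -0.1332] [ 0.5896 -0.1333] [37. 36.] 79.6
mark [ 0.6697 -0.1345] [ 0.6697 -0.1355] [121.  39.] 88.1
mark [0.5573 0.1432] [0.5574 0.1433] [38. 37.] -5.8
mark [0.6329 0.1692] [0.6331 0.1694] [78. 35.] -71.2
amber 170 [297. 155.] 0.091 top [ 0.4335 -0.1083  0.0848]
amber 149 [318. 168.] 0.091 top [ 0.435  -0.0148  0.086 ]
clear 69 [299. 157.] 0.073 top [ 0.4326 -0.0989  0.0671]
clear 172 [319. 169.] 0.091 top [ 0.435  -0.0148  0.086 ]
clear 26 [345. 185.] 0.086 top [0.4336 0.098  0.0794]
violet 145 [319. 169.] 0.091 top [ 0.4351 -0.0143  0.0862]
violet 177 [349. 187.] 0.091 top [0.4321 0.1045 0.0834]
wash 206 [195. 155.] 0.146 top [ 0.6631 -0.3232  0.1399]
side0
mailer 250 [0.4782 0.3886] [81. 37.] -9.7
stackplate 238 [0.4718 0.4286] [101.  97.] 15.7
green 215 [0.5977 0.1609] [161. 158.] -71.0
red 137 [ 0.6311 -0.1281] [159. 158.] -2.2
rest 229 [ 0.4959 -0.3502] [97. 52.] -18.2
yellow 181 [0.4828 0.391 ] [128.  42.] -10.9
mark [ 0.6684 -0.134 ] [ 0.6686 -0.1351] [124.  42.] 88.1
mark [ 0.589  -0.1324] [ 0.5889 -0.1327] [41. 36.] 26.4
mark [0.6322 0.1702] [0.6322 0.1692] [82. 39.] -71.6
mark [0.5567 0.1438] [0.5569 0.1441] [42. 41.] -5.5
amber 194 [366. 178.] 0.089 top [ 0.4302 -0.106   0.0814]
amber 160 [355. 195.] 0.086 top [ 0.4316 -0.014   0.0802]
clear 102 [365. 181.] 0.071 top [ 0.4317 -0.0989  0.0651]
clear 205 [354. 196.] 0.086 top [ 0.4316 -0.014   0.0802]
violet 184 [354. 197.] 0.086 top [ 0.432  -0.0129  0.0804]
violet 222 [338. 224.] 0.087 top [0.4301 0.1059 0.0804]
wash 119 [332. 105.] 0.14 top [ 0.6587 -0.322   0.1352]
```

```bash
cat > go.py <<'E'
"""go.py x y z yaw [x y z ...]: turn, then tool-axis shift(s), in rows' units, from the measured pose; yaw = world heading of tool y, deg"""
import sys
from h import *
from scipy.spatial.transform import Rotation as Ro
def plan(x,y,z,yaw,*rest):
    o=status.get_obs(); R=Ro.from_rotvec(o["orientation"]).as_matrix(); p=o["tcp_pos"]
    h=np.degrees(np.arctan2(R[1,1],R[0,1])); d=(yaw-h+180)%360-180
    print(f"t={o['clock']:.1f} at {p.round(4)} yaw {h:.1f} tilt {np.degrees(np.arccos(-R[2,2])):.2f} grip {o['grip_width']:.4f} f {o['gripper_force']:.1f}")
    print(f"turn rz total {-d/45:.3f} (max .19/row)")
    a=np.radians(yaw); Y=np.array([np.cos(a),np.sin(a),0]); Z=np.array([0,0,-1]); X=np.cross(Y,Z)
    q=p
    for w in [(x,y,z)]+[rest[i:i+3] for i in range(0,len(rest),3)]:
        s=(np.array(w)-q)/.02; print("shift", np.round([s@X,s@Y,s@Z],2)); q=np.array(w)
if __name__=="__main__": plan(*map(float,sys.argv[1:]))
E
python3 go.py .46 -.1 .22 -64.1 .482 .387 .2; python3 go.py .482 .387 .2 80
```

```text
t=0.1 at [ 0.2945 -0.6068  0.2304] yaw -64.1 tilt 0.09 grip 0.0860 f 0.0
turn rz total -0.000 (max .19/row)
shift [ 18.51 -19.18   0.52]
shift [ 11.63 -21.42   1.  ]
t=0.1 at [ 0.2945 -0.6068  0.2304] yaw -64.1 tilt 0.09 grip 0.0860 f 0.0
turn rz total -3.202 (max .19/row)
shift [-0.61 50.56  1.52]
```

```bash
python3 -m crank '[[0.93,-0.96,0.03,0,0,0],[0.93,-0.96,0.03,0,0,0],[0.93,-0.96,0.03,0,0,0],[0.93,-0.96,0.03,0,0,0],[0.93,-0.96,0.03,0,0,0],[0.93,-0.96,0.03,0,0,0],[0.93,-0.96,0.03,0,0,0],[0.93,-0.96,0.03,0,0,0],[0.93,-0.96,0.03,0,0,0],[0.93,-0.96,0.03,0,0,0]]'; python3 -m crank '[[0.93,-0.96,0.03,0,0,0],[0.93,-0.96,0.03,0,0,0],[0.93,-0.96,0.03,0,0,0],[0.93,-0.96,0.03,0,0,0],[0.93,-0.96,0.03,0,0,0],[0.93,-0.96,0.03,0,0,0],[0.93,-0.96,0.03,0,0,0],[0.93,-0.96,0.03,0,0,0],[0.93,-0.96,0.03,0,0,0],[0.93,-0.96,0.03,0,0,0]]'; python3 go.py .482 .387 .2 80
```

```text
clock: 1.1
tcp_pos: [0.3782, -0.3521, 0.225]
orientation: [-3.061, -0.704, 0.001]
contact_force: [-0.3, -0.4, -0.9]
grip_width: 0.0855
gripper_force: 0.0
clock: 2.1
tcp_pos: [0.4617, -0.0984, 0.2191]
orientation: [-3.062, -0.703, 0.001]
contact_force: [-0.1, -0.4, 0.2]
grip_width: 0.0854
gripper_force: 0.0
t=2.1 at [ 0.4617 -0.0984  0.2191] yaw -64.1 tilt 0.03 grip 0.0854 f 0.0
turn rz total -3.203 (max .19/row)
shift [ 3.21 24.08  0.95]
```

```bash
python3 -m crank '[[0,0,0,0,0,-0.188],[0,0,0,0,0,-0.188],[0,0,0,0,0,-0.188],[0,0,0,0,0,-0.188],[0,0,0,0,0,-0.188],[0,0,0,0,0,-0.188],[0,0,0,0,0,-0.188],[0,0,0,0,0,-0.188],[0,0,0,0,0,-0.188]]' ; python3 -m crank '[[0,0,0,0,0,-0.188],[0,0,0,0,0,-0.188],[0,0,0,0,0,-0.188],[0,0,0,0,0,-0.188],[0,0,0,0,0,-0.188],[0,0,0,0,0,-0.188],[0,0,0,0,0,-0.188],[0,0,0,0,0,-0.188]]'; python3 -m crank '[[0.13,1,0.04,0,0,0],[0.13,1,0.04,0,0,0],[0.13,1,0.04,0,0,0],[0.13,1,0.04,0,0,0],[0.13,1,0.04,0,0,0],[0.13,1,0.04,0,0,0],[0.13,1,0.04,0,0,0],[0.13,1,0.04,0,0,0],[0.13,1,0.04,0,0,0],[0.13,1,0.04,0,0,0],[0.13,1,0.04,0,0,0],[0.13,1,0.04,0,0,0]]' ; python3 -m crank '[[0.13,1,0.04,0,0,0],[0.13,1,0.04,0,0,0],[0.13,1,0.04,0,0,0],[0.13,1,0.04,0,0,0],[0.13,1,0.04,0,0,0],[0.13,1,0.04,0,0,0],[0.13,1,0.04,0,0,0],[0.13,1,0.04,0,0,0],[0.13,1,0.04,0,0,0],[0.13,1,0.04,0,0,0],[0.13,1,0.04,0,0,0],[0.13,1,0.04,0,0,0]]'; python3 -m crank '[[0,0,0,0,0,0]]'
python3 - <<'E'
from h import *
import go; go.plan(.482,.387,.1,80)
f=save("wrist","1"); cv2.imwrite("pics/wrist1.png",f["image"][:,:,::-1])
E
```

```text
clock: 3.0
tcp_pos: [0.4614, -0.0994, 0.219]
orientation: [-1.969, -2.447, 0.001]
contact_force: [-0.9, -0.6, 0.6]
grip_width: 0.0855
gripper_force: 0.0
clock: 3.8
tcp_pos: [0.4614, -0.0994, 0.219]
orientation: [-0.272, -3.129, -0.0]
contact_force: [-0.0, -0.5, 0.0]
grip_width: 0.0852
gripper_force: 0.0
clock: 5.0
tcp_pos: [0.4737, 0.1429, 0.2094]
orientation: [-0.282, -3.128, 0.001]
contact_force: [-0.3, -0.1, -0.1]
grip_width: 0.0851
gripper_force: 0.0
clock: 6.2
tcp_pos: [0.486, 0.3845, 0.1996]
orientation: [-0.282, -3.128, 0.001]
contact_force: [0.5, 0.3, 0.0]
grip_width: 0.0853
gripper_force: 0.0
clock: 6.3
tcp_pos: [0.4849, 0.3868, 0.1997]
orientation: [-0.276, -3.128, -0.003]
contact_force: [-0.3, 0.3, 0.3]
grip_width: 0.0857
gripper_force: 0.0
t=6.3 at [0.4849 0.3868 0.1997] yaw 79.9 tilt 0.12 grip 0.0857 f 0.0
turn rz total -0.002 (max .19/row)
shift [ 0.14 -0.01  4.99]
```

View pics/wrist1.png

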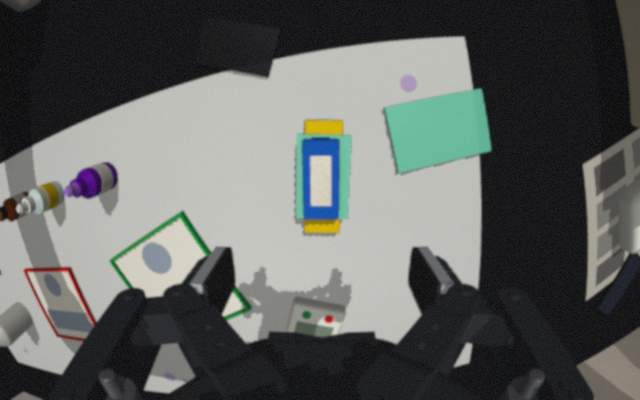

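The wrist view shows the stack head-on: blue mailer at (321,180) on the plate (323,178), with yellow case ends at (323,128) and (321,227). There's also a black plate-like thing at (237,47), which I'll leave alone.

```bash
python3 - <<'E'
from h import *
f=load("wrist1")
C0=np.array([.483,.388])
for k,lo,hi,z in (("mailer",(105,120,40),(125,255,255),.05),("label",(0,0,150),(180,90,255),.05),("plate",(70,60,60),(95,255,255),.03),("yellow",(20,120,80),(32,255,255),.024)):
    v,u=np.nonzero(mask(f,lo,hi)); P=cast(f,np.c_[u,v],z,True); P=P[np.hypot(*(P[:,:2]-C0).T)<(.03 if k=="label" else .08)]
    print(k,len(P),*rect(P))
E
```

```text
mailer 1637 [0.48186945 0.38651343] (79.8511962890625, 33.84324264526367) -10.125480651855469
label 1353 [0.48396698 0.38807275] (59.377620697021484, 50.89479064941406) 79.86835479736328
plate 1590 [0.48985437 0.41330072] (106.5816879272461, 88.63935089111328) 78.64530944824219
yellow 960 [0.48714182 0.38748035] (122.78839874267578, 38.662044525146484) -11.034866333007812
```

```bash
python3 -m crank '[[0.14,0,1,0,0,0],[0,0,1,0,0,0],[0,0,1,0,0,0],[0,0,1,0,0,0],[0,0,1,0,0,0],[0,0,1,0,0,0],[0,0,1,0,0,0],[0,0,0.7,0,0,0],[0,0,0.5,0,0,0],[0,0,0.2,0,0,0],[0,0,0,0,0,0]]' 1 ; python3 go.py .482 .3868 .031 80
```

```text
clock: 7.45
tcp_pos: [0.4834, 0.3843, 0.032]
orientation: [-0.282, -3.129, 0.0]
contact_force: [-0.1, 1.3, 0.2]
grip_width: 0.0854
gripper_force: 0.0
t=7.5 at [0.4834 0.3843 0.032 ] yaw 79.7 tilt 0.02 grip 0.0854 f 0.0
turn rz total -0.007 (max .19/row)
shift [0.09 0.11 0.05]
```

```bash
python3 -m crank '[[0.08,0.1,0.03,0,0,0],[0,0,0,0,0,0],[0,0,0,0,0,0],[0,0,0,0,0,0],[0,0,0,0,0,0],[0,0,0,0,0,0],[0,0,0,0,0,0]]' 0 25; python3 -m crank '[[0,0,-0.3,0,0,0],[0,0,-0.6,0,0,0],[0,0,-1,0,0,0],[0,0,-1,0,0,0],[0,0,-1,0,0,0]]'; python3 go.py .6325 .1695 .08 19 ; python3 go.py .6325 .1695 .08 -161
```

```text
clock: 8.15
tcp_pos: [0.4825, 0.3872, 0.0321]
orientation: [0.282, 3.128, 0.001]
contact_force: [-0.7, 0.0, 4.0]
grip_width: 0.0357
gripper_force: 25.7
clock: 8.65
tcp_pos: [0.482, 0.3866, 0.1108]
orientation: [-0.282, -3.129, 0.0]
contact_force: [0.1, -0.1, -0.2]
grip_width: 0.0352
gripper_force: 25.1
t=8.7 at [0.482  0.3866 0.1108] yaw 79.7 tilt 0.01 grip 0.0352 f 25.1
turn rz total 1.349 (max .19/row)
shift [-12.71   3.58   1.54]
t=8.7 at [0.482  0.3866 0.1108] yaw 79.7 tilt 0.01 grip 0.0352 f 25.1
turn rz total -2.651 (max .19/row)
shift [12.71 -3.58  1.54]
```

```bash
python3 -m crank '[[0,0,0,0,0,0.169],[0,0,0,0,0,0.169],[0,0,0,0,0,0.169],[0,0,0,0,0,0.169],[0,0,0,0,0,0.169],[0,0,0,0,0,0.169],[0,0,0,0,0,0.169],[0,0,0,0,0,0.169]]'; python3 -m crank '[[-0.98,0.275,0.1,0,0,0],[-0.98,0.275,0.1,0,0,0],[-0.98,0.275,0.1,0,0,0],[-0.98,0.275,0.1,0,0,0],[-0.98,0.275,0.1,0,0,0],[-0.98,0.275,0.1,0,0,0],[-0.98,0.275,0.1,0,0,0],[-0.98,0.275,0.1,0,0,0],[-0.98,0.275,0.1,0,0,0],[-0.98,0.275,0.1,0,0,0],[-0.98,0.275,0.1,0,0,0],[-0.98,0.275,0.1,0,0,0]]'; python3 -m crank '[[-0.95,0.275,0.1,0,0,0],[0,0,0,0,0,0],[0,0,0,0,0,0]]' |head -2; python3 - <<'E'
from h import *
import go; go.plan(.6325,.1695,.006,19)
for n in("scene","side","wrist"):
    f=save(n,"2")
    if n!="wrist":
        from m import near
        P=near(f,mask(f,(100,15,110),(125,90,220)),(.557,.1435),.04,.004); print(n,P.mean(0))
cv2.imwrite("pics/wrist2.png",f["image"][:,:,::-1])
v,u=np.nonzero(mask(f,(45,90,40),(75,255,200))); P=cast(f,np.c_[u,v],.01,True); P=P[np.hypot(P[:,0]-.6,P[:,1]-.158)<.125]; print(rect(P))
v,u=np.nonzero(mask(f,(100,15,90),(125,90,220))); P=cast(f,np.c_[u,v],.004,True); P=P[np.hypot(P[:,0]-.557,P[:,1]-.1435)<.04]; print("round",P.mean(0),rect(P))
E
```

```text
clock: 9.45
tcp_pos: [0.482, 0.3868, 0.1102]
orientation: [-1.834, -2.55, -0.0]
contact_force: [0.1, 0.4, -0.2]
grip_width: 0.0356
gripper_force: 25.1
clock: 10.65
tcp_pos: [0.621, 0.1849, 0.0861]
orientation: [-1.827, -2.555, -0.001]
contact_force: [0.5, 0.5, 0.0]
grip_width: 0.0351
gripper_force: 25.1
clock: 10.95
tcp_pos: [0.6317, 0.1695, 0.0838]
t=10.9 at [0.6317 0.1695 0.0838] yaw 18.8 tilt 0.04 grip 0.0357 f 25.1
turn rz total -0.004 (max .19/row)
shift [-0.01  0.04  3.89]
scene [0.56207516 0.15645527 0.004     ]
side [0.55650122 0.14361507 0.004     ]
(array([0.60143762, 0.15957202]), (158.09788513183594, 157.85243225097656), 18.93745231628418)
round [0.55917275 0.14500442 0.004     ] (array([0.55892255, 0.14423581]), (46.386749267578125, 45.386695861816406), 18.1828670501709)
```

View pics/wrist2.png

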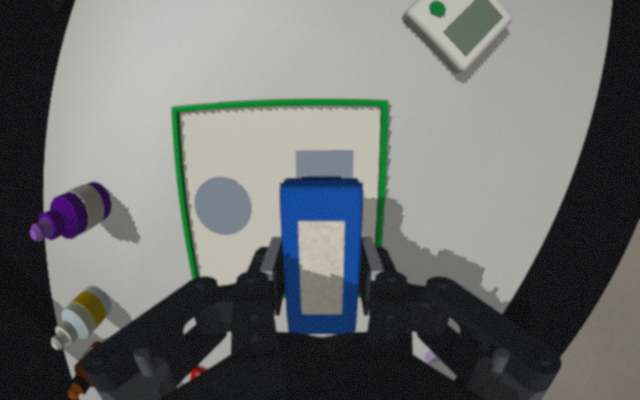

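The mailer hangs level and centred between the fingers (321,255). Green tray with its round mark at (222,205) lies below, so I'll set it down.

```bash
python3 -m crank '[[0,0.06,1,0,0,0],[0,0,1,0,0,0],[0,0,0.8,0,0,0],[0,0,0.5,0,0,0],[0,0,0.3,0,0,0],[0,0,0.15,0,0,0],[0,0,0.1,0,0,0],[0,0,0,0,0,0]]'; python3 go.py .6330 .170 .0065 19
```

```text
clock: 11.9
tcp_pos: [0.6334, 0.1698, 0.0068]
orientation: [1.827, 2.555, 0.001]
contact_force: [0.5, 1.0, -1.1]
grip_width: 0.0354
gripper_force: 25.1
t=11.9 at [0.6334 0.1698 0.0068] yaw 18.9 tilt 0.04 grip 0.0354 f 25.1
turn rz total -0.003 (max .19/row)
shift [ 0.01 -0.02  0.02]
```

```bash
python3 -m crank '[[0,0,0.03,0,0,0],[0,0,0,0,0,0]]'|head -2; python3 -m crank '[[0,0,0,0,0,0],[0,0,0,0,0,0],[0,0,0,0,0,0]]' 0.55; python3 -m crank '[[0,0,-0.3,0,0,0],[0,0,-0.8,0,0,0],[0,0,-1,0,0,0],[0,0,-1,0,0,0],[0,0,-1,0,0,0],[0,0,-1,0,0,0],[0,0,-1,0,0,0]]'; python3 -m crank '[[0,0,0,0,0,0]]' 1|head -1; python3 go.py .485 .388 .13 79.8
```

```text
clock: 12.1
tcp_pos: [0.6334, 0.1698, 0.0063]
clock: 12.4
tcp_pos: [0.6332, 0.1697, 0.0061]
orientation: [1.827, 2.555, 0.0]
contact_force: [-0.0, 0.3, -0.2]
grip_width: 0.0467
gripper_force: 0.0
clock: 13.1
tcp_pos: [0.6334, 0.1699, 0.1304]
orientation: [1.827, 2.555, 0.002]
contact_force: [1.2, 1.3, -0.7]
grip_width: 0.0467
gripper_force: 0.0
clock: 13.2
t=13.2 at [0.6354 0.1707 0.1326] yaw 18.9 tilt 0.40 grip 0.0600 f 0.0
turn rz total -1.354 (max .19/row)
shift [9.32 9.36 0.13]
```

Back to the stack for the plate (turn while travelling slightly offset is avoided: turn first, then shift).

```bash
python3 -m crank '[[0,0,0,0,0,-0.169],[0,0,0,0,0,-0.169],[0,0,0,0,0,-0.169],[0,0,0,0,0,-0.169],[0,0,0,0,0,-0.169],[0,0,0,0,0,-0.169],[0,0,0,0,0,-0.169],[0,0,0,0,0,-0.169]]' 1 >/dev/null; python3 -m crank '[[0.93,0.94,0,0,0,0],[0.93,0.94,0,0,0,0],[0.93,0.94,0,0,0,0],[0.93,0.94,0,0,0,0],[0.93,0.94,0,0,0,0],[0.93,0.94,0,0,0,0],[0.93,0.94,0,0,0,0],[0.93,0.94,0,0,0,0],[0.93,0.94,0,0,0,0],[0.93,0.94,0,0,0,0],[0,0,0,0,0,0],[0,0,0,0,0,0]]' >/dev/null
cat > stack.py <<'E'
from h import *
import go,sys
f=save("wrist",sys.argv[1]); C0=np.array([.485,.388])
for k,lo,hi,z,rad in (("plate",(70,60,60),(95,255,255),.03,.062),("yellow",(20,120,80),(32,255,255),.024,.08)):
    v,u=np.nonzero(mask(f,lo,hi)); P=cast(f,np.c_[u,v],z,True); P=P[np.hypot(*(P[:,:2]-C0).T)<rad]
    print(k,len(P),*rect(P))
cv2.imwrite(f"pics/wrist{sys.argv[1]}.png",f["image"][:,:,::-1])
go.plan(*map(float,sys.argv[2:]))
E
python3 stack.py 3 .485 .388 .012 79.8
```

```text
plate 7053 [0.48501483 0.38791623] (89.6688461303711, 55.17750549316406) -11.94903564453125
yellow 1560 [0.48696454 0.38756116] (122.87742614746094, 38.63676071166992) -11.211021423339844
t=15.2 at [0.4842 0.3871 0.1278] yaw 79.7 tilt 0.06 grip 0.0855 f 0.0
turn rz total -0.003 (max .19/row)
shift [-0.03  0.05  5.79]
```

```bash
python3 -m crank '[[-0.03,0.05,1,0,0,0.03],[0,0,1,0,0,0],[0,0,1,0,0,0],[0,0,1,0,0,0],[0,0,1,0,0,0],[0,0,0.6,0,0,0],[0,0,0.3,0,0,0],[0,0,0,0,0,0]]' 1|tail -3; python3 go.py .485 .388 .010 78.3;  python3 -m crank '[[0,0,0,0,0,0],[0,0,0,0,0,0],[0,0,0,0,0,0],[0,0,0,0,0,0],[0,0,0,0,0,0]]' 0 30; python3 -m crank '[[0,0,-0.2,0,0,0],[0,0,-0.3,0,0,0],[0,0,-0.5,0,0,0],[0,0,-1,0,0,0],[0,0,-1,0,0,0],[0,0,-1,0,0,0],[0,0,-1,0,0,0],[0,0,-1,0,0,0],[0,0,0,0,0,0]]'; python3 stack.py 4 .46 .1 .13 72.3 .499 -.354 .1
```

```text
contact_force: [-0.7, -0.4, -0.1]
grip_width: 0.0854
gripper_force: 0.0
t=16.1 at [0.4847 0.3881 0.0094] yaw 78.3 tilt 0.06 grip 0.0854 f 0.0
turn rz total 0.000 (max .19/row)
shift [-0.01 -0.   -0.03]
clock: 16.55
tcp_pos: [0.4851, 0.3893, 0.011]
orientation: [0.319, 3.124, 0.002]
contact_force: [-1.1, -1.5, 7.0]
grip_width: 0.0548
gripper_force: 31.6
clock: 17.45
tcp_pos: [0.4857, 0.3905, 0.1335]
orientation: [0.318, 3.122, 0.006]
contact_force: [-0.2, 0.2, -0.8]
grip_width: 0.0548
gripper_force: 32.1
plate 10208 [0.50623969 0.38650064] (109.7696762084961, 81.54287719726562) 78.7493667602539
yellow 2332 [0.44649542 0.39567053] (39.73473358154297, 38.862918853759766) -11.727020263671875
t=17.5 at [0.4852 0.3896 0.1317] yaw 78.4 tilt 0.18 grip 0.0550 f 32.1
turn rz total 0.134 (max .19/row)
shift [ -3.2  -14.18   0.08]
shift [ -8.76 -21.03   1.5 ]
```

View pics/wrist4.png

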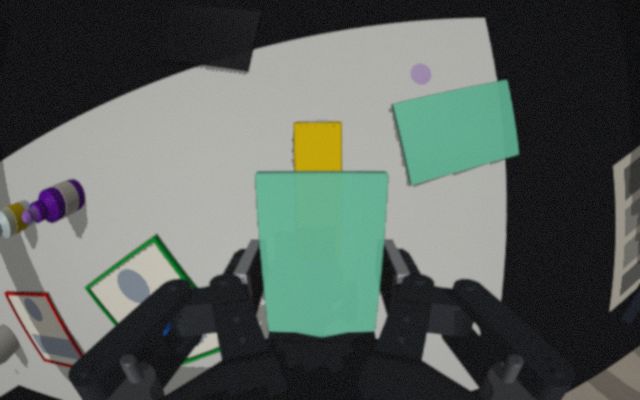

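The plate is held between the fingers (322,250), clear of the case. Straight over to the rest at height 0.13.

```bash
python3 -m crank '[[0,0,0,0,0,0.134],[-0.32,-0.95,0,0,0,0],[-0.32,-0.95,0,0,0,0],[-0.32,-0.95,0,0,0,0],[-0.32,-0.95,0,0,0,0],[-0.32,-0.95,0,0,0,0],[-0.32,-0.95,0,0,0,0],[-0.32,-0.95,0,0,0,0],[-0.32,-0.95,0,0,0,0],[-0.32,-0.95,0,0,0,0],[-0.32,-0.95,0,0,0,0],[-0.32,-0.95,0,0,0,0]]' >/dev/null; python3 -m crank '[[-0.32,-0.95,0,0,0,0],[-0.32,-0.95,0,0,0,0],[-0.32,-0.95,0,0,0,0],[-0.32,-0.95,0,0,0,0],[-0.32,-0.95,0,0,0,0],[-0.32,-0.95,0,0,0,0],[-0.32,-0.95,0,0,0,0],[-0.32,-0.95,0,0,0,0],[-0.32,-0.95,0,0,0,0],[-0.32,-0.95,0,0,0,0],[-0.32,-0.95,0,0,0,0]]' ; python3 go.py .499 -.354 .13 72.3
```

```text
clock: 19.8
tcp_pos: [0.4909, -0.0531, 0.1291]
orientation: [-0.482, -3.103, 0.0]
contact_force: [-0.2, 0.7, -0.2]
grip_width: 0.055
gripper_force: 32.1
t=19.8 at [ 0.4909 -0.0531  0.1291] yaw 72.3 tilt 0.09 grip 0.0550 f 32.1
turn rz total 0.001 (max .19/row)
shift [ -4.96 -14.21  -0.05]
```

```bash
python3 -m crank '[[-0.33,-0.95,0,0,0,0],[-0.33,-0.95,0,0,0,0],[-0.33,-0.95,0,0,0,0],[-0.33,-0.95,0,0,0,0],[-0.33,-0.95,0,0,0,0],[-0.33,-0.95,0,0,0,0],[-0.33,-0.95,0,0,0,0],[-0.33,-0.95,0,0,0,0],[-0.33,-0.95,0,0,0,0],[0,0,0,0,0,0],[0,0,0,0,0,0]]' >/dev/null; python3 - <<'E'
from h import *
import go; go.plan(.499,-.354,.05,72.3)
from m import near
for n in("scene","side"):
    f=save(n,"5")
    for lo in ((80,60,20),(80,110,20)):
        P=near(f,mask(f,lo,(100,255,200)),(.499,-.354),.075,.02)
        if len(P)>9: print(n,len(P),*rect(P))
w=save("wrist","5"); cv2.imwrite("pics/wrist5.png",w["image"][:,:,::-1])
o=np.hstack([cv2.resize(w["image"],(480,300)),cv2.resize(load("side5")["image"][60:260,300:500],(300,300),interpolation=cv2.INTER_CUBIC)])
o=np.vstack([o,np.zeros((300,780,3),np.uint8)]); o[300:,:300]=cv2.resize(load("scene5")["image"][80:220,160:300],(300,300),interpolation=cv2.INTER_CUBIC)
cv2.imwrite("pics/o5.png",o[:,:,::-1])
E
```

```text
t=20.9 at [ 0.4958 -0.2328  0.1291] yaw 72.3 tilt 0.09 grip 0.0554 f 32.1
turn rz total -0.000 (max .19/row)
shift [-2.   -5.73  3.96]
scene 183 [ 0.50265549 -0.35903302] (87.3279037475586, 39.40579605102539) -18.698471069335938
side 194 [ 0.50873773 -0.35693192] (125.68437194824219, 55.913047790527344) -19.581703186035156
side 151 [ 0.49782227 -0.35118893] (95.08890533447266, 45.84716033935547) -16.733123779296875
```

View pics/o5.png

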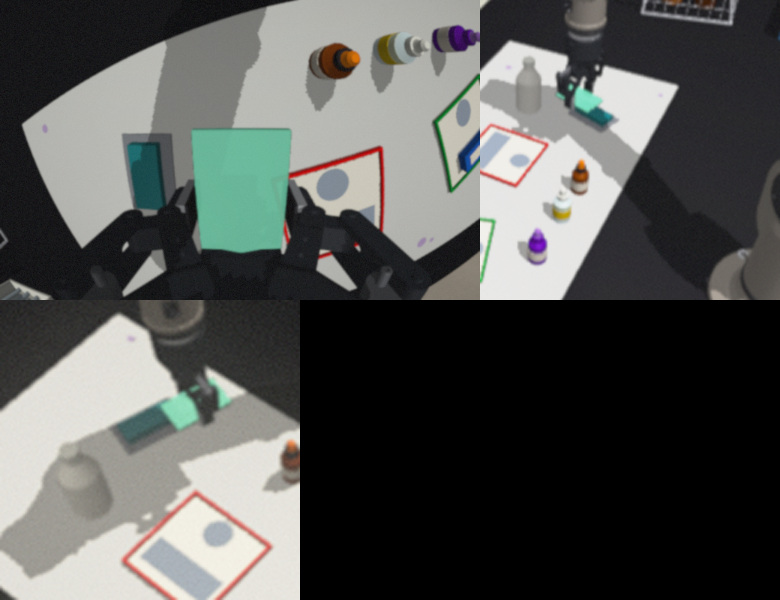

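The side and scene crops show the plate held beside the rest. In the wrist view the rest is at about (197,235), with the plate at (322,250).

```bash
python3 - <<'E'
from h import *
f=load("wrist5")
H=cv2.cvtColor(f["image"],cv2.COLOR_RGB2HSV)
m=mask(f,(80,60,20),(100,255,200)); k,L,S,c=cv2.connectedComponentsWithStats(m)
for i in range(1,k):
    if S[i,4]>200:
        v,u=np.nonzero(L==i); P=cast(f,np.c_[u,v],.02,True); print(S[i],P[:,:2].mean(0),*rect(P))
print("grey foot corners",cast(f,[[164,179],[231,178]],.004,True).round(4))
print(H[235,170:240:3].tolist())
# held plate corners at its expected height
for z in (.14,.15): print(z,cast(f,[[256,171],[388,171]],z,True).round(4))
E
```

```text
[ 169  189   53   92 3719] [ 0.49803088 -0.35627618] [ 0.50063495 -0.35756451] (93.11443328857422, 45.24323654174805) -18.51282501220703
grey foot corners [[ 0.4404 -0.3741  0.004 ]
 [ 0.4618 -0.3072  0.004 ]]
[[98, 7, 138], [101, 17, 118], [93, 131, 82], [91, 217, 74], [92, 168, 79], [92, 159, 80], [92, 177, 75], [91, 152, 79], [91, 157, 78], [93, 159, 77], [91, 174, 76], [92, 201, 76], [91, 168, 76], [92, 168, 79], [91, 207, 53], [93, 133, 46], [96, 17, 77], [108, 16, 82], [102, 15, 84], [100, 9, 85], [102, 15, 83], [15, 5, 105], [38, 8, 127], [42, 10, 129]]
0.14 [[ 0.4457 -0.2459  0.14  ]
 [ 0.4632 -0.1906  0.14  ]]
0.15 [[ 0.4444 -0.2432  0.15  ]
 [ 0.4606 -0.1921  0.15  ]]
```

```bash
python3 go.py .5 -.3565 .03 72.3; python3 -m crank '[[-0.34,-0.97,0,0,0,0],[-0.34,-0.97,0,0,0,0],[-0.34,-0.97,0,0,0,0],[-0.34,-0.97,0,0,0,0],[-0.34,-0.97,0,0,0,0],[-0.34,-0.97,0,0,0,0],[0,0,1,0,0,0],[0,0,1,0,0,0],[0,0,1,0,0,0],[0,0,1,0,0,0],[0,0,0.8,0,0,0],[0,0,0,0,0,0]]'; python3 go.py .5 -.3565 .009 72.3
```

```text
t=21.1 at [ 0.4964 -0.2317  0.1297] yaw 72.4 tilt 0.05 grip 0.0551 f 32.1
turn rz total 0.003 (max .19/row)
shift [-2.07 -5.89  4.98]
clock: 22.25
tcp_pos: [0.4987, -0.3549, 0.0317]
orientation: [-0.48, -3.101, -0.003]
contact_force: [-0.2, 0.7, -0.6]
grip_width: 0.0554
gripper_force: 32.1
t=22.2 at [ 0.4987 -0.3549  0.0317] yaw 72.4 tilt 0.24 grip 0.0554 f 32.1
turn rz total 0.002 (max .19/row)
shift [-0.09 -0.06  1.13]
```

```bash
python3 -m crank '[[-0.08,-0.04,0.5,0,0,0],[0,0,0.4,0,0,0],[0,0,0.2,0,0,0],[0,0,0,0,0,0]]'|sed -n '1,4p'; python3 -m crank '[[0,0,0.05,0,0,0],[0,0,0,0,0,0]]'|sed -n '2,4p';python3 -m crank '[[0,0,0.04,0,0,0],[0,0,0,0,0,0]]'|sed -n '2,4p'
```

```text
clock: 22.65
tcp_pos: [0.501, -0.3576, 0.0115]
orientation: [-0.482, -3.104, -0.0]
contact_force: [0.3, -0.2, -0.3]
tcp_pos: [0.5014, -0.3578, 0.0112]
orientation: [0.483, 3.104, -0.0]
contact_force: [0.3, 0.9, -0.9]
tcp_pos: [0.5013, -0.3578, 0.0103]
orientation: [0.483, 3.104, -0.0]
contact_force: [-0.4, -0.3, -1.1]
```

```bash
for i in 1; do python3 -m crank '[[0,0,0.07,0,0,0],[0,0,0,0,0,0]]'|sed -n '2,4p'; done; python3 -m crank '[[0,0,0.05,0,0,0],[0,0,0,0,0,0]]'|sed -n '2,4p';python3 -m crank '[[0,0,0.05,0,0,0],[0,0,0,0,0,0]]'|sed -n '2,4p'; python3 - <<'E'
from h import *
f=save("side","6"); g=save("scene","6")
o=np.hstack([cv2.resize(f["image"][90:190,320:440],(400,333),interpolation=cv2.INTER_CUBIC),cv2.resize(g["image"][90:190,170:290],(400,333),interpolation=cv2.INTER_CUBIC)])
cv2.imwrite("pics/o6.png",o[:,:,::-1])
E
```

```text
tcp_pos: [0.5011, -0.3577, 0.0086]
orientation: [-0.483, -3.104, -0.0]
contact_force: [-0.1, -0.2, -0.8]
tcp_pos: [0.5011, -0.3577, 0.0076]
orientation: [-0.483, -3.104, -0.0]
contact_force: [0.4, 0.7, -1.2]
tcp_pos: [0.5013, -0.3577, 0.0071]
orientation: [0.483, 3.104, -0.0]
contact_force: [-1.0, 0.7, 3.7]
```

View pics/o6.png

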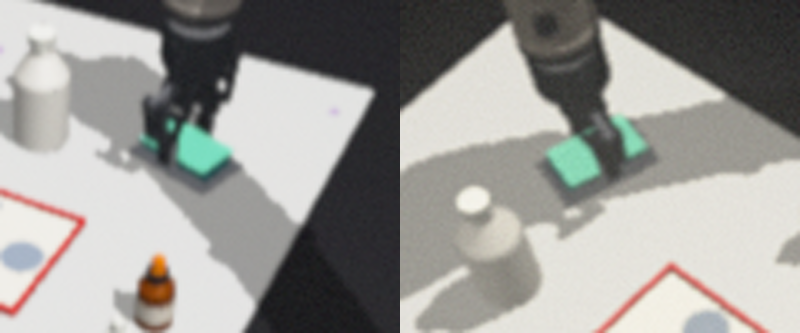

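Contact was felt at 0.0071. The plate sits on the rest in both views (side crop 185,145; scene crop 595,150). I'll release it and check.

```bash
python3 -m crank '[[0,0,0,0,0,0],[0,0,0,0,0,0],[0,0,0,0,0,0]]' 0.85|sed -n '2,5p'; python3 -m crank '[[0,0,-0.3,0,0,0],[0,0,-0.8,0,0,0],[0,0,-1,0,0,0],[0,0,-1,0,0,0],[0,0,-1,0,0,0],[0,0,-1,0,0,0],[0,0,-1,0,0,0],[0,0,0,0,0,0]]' 1 >/dev/null; python3 - <<'E'
from h import *
import go
f=save("wrist","7")
for k,lo,hi,z in (("plate",(70,40,60),(91,200,255),.026),("rest+",(80,150,20),(100,255,90),.02)):
    v,u=np.nonzero(mask(f,lo,hi)); P=cast(f,np.c_[u,v],z,True); P=P[np.hypot(P[:,0]-.501,P[:,1]+.357)<.075]; 
    if len(P)>9: print(k,len(P),*rect(P))
cv2.imwrite("pics/wrist7.png",cv2.resize(f["image"][60:300,200:440,::-1],(480,480)))
go.plan(.486,.388,.13,79.5)
E
```

```text
tcp_pos: [0.5013, -0.3577, 0.0066]
orientation: [0.483, 3.104, 0.0]
contact_force: [-0.7, 0.1, 0.4]
grip_width: 0.0724
plate 7179 [ 0.50109045 -0.35781818] (90.96907043457031, 57.4148063659668) -17.668357849121094
t=24.9 at [ 0.5024 -0.3583  0.1311] yaw 72.3 tilt 0.24 grip 0.0851 f 0.0
turn rz total -0.159 (max .19/row)
shift [ 7.61 36.54  0.06]
```

View pics/wrist7.png

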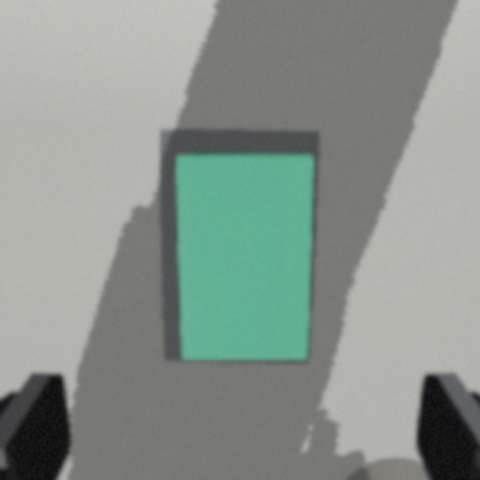

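The plate lies on the pedestal at crop (245,257); the foot shows more at the left (162) than the right (318). I'll check the offset numerically.

```bash
python3 - <<'E'
from h import *
f=load("wrist7")
F=cast(f,np.array([[162,131],[319,133],[166,360]])/2+[200,60],.004,True)[:,:2]
print(F,np.linalg.norm(F[1]-F[0]),np.linalg.norm(F[2]-F[0]))
c=(F[0]+F[1])/2+.055*np.array([np.cos(np.radians(-17.7)),np.sin(np.radians(-17.7))]); print("foot centre",c)
P=cast(f,np.array([[177,154],[314,154],[308,359],[181,359]])/2+[200,60],.026,True)[:,:2]; print("plate",P.mean(0))
d=P.mean(0)-c; a=np.radians(-17.7); print("in rest frame",d@[np.cos(a),np.sin(a)],d@[-np.sin(a),np.cos(a)])
E
```

```text
[[ 0.44002786 -0.37571287]
 [ 0.46169105 -0.31074807]
 [ 0.54285551 -0.41035382]] 0.06848152101632227 0.10850585736250049
foot centre [ 0.50325584 -0.35995229]
plate [ 0.50142634 -0.35727811]
in rest frame -0.002555928391872072 0.0019913664693200677
```

The plate is within 3 mm of centre. Now the yellow case.

```bash
python3 -m crank '[[0,0,0,0,0,-0.159],[0.2,1,0,0,0,0],[0.2,1,0,0,0,0],[0.2,1,0,0,0,0],[0.2,1,0,0,0,0],[0.2,1,0,0,0,0],[0.2,1,0,0,0,0],[0.2,1,0,0,0,0],[0.2,1,0,0,0,0],[0.2,1,0,0,0,0],[0.2,1,0,0,0,0],[0.2,1,0,0,0,0]]' >/dev/null; python3 -m crank '[[0.2,1,0,0,0,0],[0.2,1,0,0,0,0],[0.2,1,0,0,0,0],[0.2,1,0,0,0,0],[0.2,1,0,0,0,0],[0.2,1,0,0,0,0],[0.2,1,0,0,0,0],[0.2,1,0,0,0,0],[0.2,1,0,0,0,0],[0.2,1,0,0,0,0],[0.2,1,0,0,0,0],[0.2,1,0,0,0,0]]' >/dev/null; python3 -m crank '[[0.2,1,0,0,0,0],[0.2,1,0,0,0,0],[0.2,1,0,0,0,0],[0.2,1,0,0,0,0],[0.2,1,0,0,0,0],[0.2,1,0,0,0,0],[0.2,1,0,0,0,0],[0.2,1,0,0,0,0],[0.2,1,0,0,0,0],[0.2,1,0,0,0,0],[0.2,1,0,0,0,0],[0.2,1,0,0,0,0]]' >/dev/null;  python3 -m crank '[[0.2,0.5,0,0,0,0],[0,0,0,0,0,0],[0,0,0,0,0,0]]' >/dev/null; python3 stack.py 8 .487 .388 .006 79
```

```text
plate 0 [0. 0.] (0.0, 0.0) 0.0
yellow 6652 [0.4873504  0.38718124] (122.66754913330078, 39.09865188598633) -11.099746704101562
t=28.9 at [0.4895 0.3652 0.1283] yaw 79.4 tilt 0.09 grip 0.0855 f 0.0
turn rz total 0.010 (max .19/row)
shift [0.34 1.1  6.11]
```

```bash
python3 -m crank '[[0.2,0.55,0.5,0,0,0.01],[0.1,0.5,1,0,0,0],[0,0,1,0,0,0],[0,0,1,0,0,0],[0,0,1,0,0,0],[0,0,0.7,0,0,0],[0,0,0.5,0,0,0],[0,0,0.25,0,0,0],[0,0,0,0,0,0]]' 1|tail -3; python3 go.py .487 .3875 .006 79
```

```text
contact_force: [-0.7, 0.0, 0.3]
grip_width: 0.0857
gripper_force: 0.0
t=29.8 at [0.4873 0.3881 0.0094] yaw 79.0 tilt 0.03 grip 0.0857 f 0.0
turn rz total 0.000 (max .19/row)
shift [ 0.01 -0.03  0.17]
```

```bash
python3 -m crank '[[0,-0.03,0.15,0,0,0],[0,0,0,0,0,0],[0,0,0,0,0,0],[0,0,0,0,0,0],[0,0,0,0,0,0],[0,0,0,0,0,0],[0,0,0,0,0,0]]' 0 40; python3 -m crank '[[0,0,-0.2,0,0,0],[0,0,-0.4,0,0,0],[0,0,-0.8,0,0,0],[0,0,-1,0,0,0],[0,0,-1,0,0,0],[0,0,-1,0,0,0],[0,0,0,0,0,0]]'; python3 go.py .6685 -.1345 .1 -1.9
```

```text
clock: 30.45
tcp_pos: [0.4875, 0.3882, 0.0073]
orientation: [0.3, 3.126, 0.001]
contact_force: [-0.1, -1.0, 6.1]
grip_width: 0.0391
gripper_force: 42.3
clock: 31.15
tcp_pos: [0.4886, 0.3896, 0.0986]
orientation: [0.3, 3.123, 0.007]
contact_force: [-0.7, 0.8, -1.7]
grip_width: 0.0393
gripper_force: 41.5
t=31.1 at [0.4886 0.3896 0.0986] yaw 79.0 tilt 0.34 grip 0.0393 f 41.5
turn rz total 1.798 (max .19/row)
shift [-25.89   9.86  -0.07]
```

```bash
python3 -m crank '[[0,0,0,0,0,0.18],[0,0,0,0,0,0.18],[0,0,0,0,0,0.18],[0,0,0,0,0,0.18],[0,0,0,0,0,0.18],[0,0,0,0,0,0.18],[0,0,0,0,0,0.18],[0,0,0,0,0,0.18],[0,0,0,0,0,0.18],[0,0,0,0,0,0.18]]' >/dev/null; python3 -m crank '[[-0.96,0.37,0,0,0,0],[-0.96,0.37,0,0,0,0],[-0.96,0.37,0,0,0,0],[-0.96,0.37,0,0,0,0],[-0.96,0.37,0,0,0,0],[-0.96,0.37,0,0,0,0],[-0.96,0.37,0,0,0,0],[-0.96,0.37,0,0,0,0],[-0.96,0.37,0,0,0,0],[-0.96,0.37,0,0,0,0],[-0.96,0.37,0,0,0,0],[-0.96,0.37,0,0,0,0]]' >/dev/null; python3 -m crank '[[-0.96,0.37,0,0,0,0],[-0.96,0.37,0,0,0,0],[-0.96,0.37,0,0,0,0],[-0.96,0.37,0,0,0,0],[-0.96,0.37,0,0,0,0],[-0.96,0.37,0,0,0,0],[-0.96,0.37,0,0,0,0],[-0.96,0.37,0,0,0,0],[-0.96,0.37,0,0,0,0],[-0.96,0.37,0,0,0,0],[0,0,0,0,0,0]]' >/dev/null; python3 - <<'E'
from h import *
import go
go.plan(.6685,-.1345,.012,-1.9)
f=save("wrist","9")
v,u=np.nonzero(mask(f,(0,110,60),(8,255,255))|mask(f,(172,110,60),(180,255,255))); P=cast(f,np.c_[u,v],.01,True); P=P[np.hypot(P[:,0]-.633,P[:,1]+.133)<.125]; print("red",len(P),rect(P))
m=mask(f,(100,15,90),(125,90,220))
v,u=np.nonzero(m); P=cast(f,np.c_[u,v],.004,True); Q=P[np.hypot(P[:,0]-.589,P[:,1]+.133)<.035]; print("round",len(Q),Q.mean(0),rect(Q)) if len(Q)>9 else 0
cv2.imwrite("pics/wrist9.png",f["image"][:,:,::-1])
E
```

```text
t=34.5 at [ 0.6356 -0.0443  0.0942] yaw -2.2 tilt 0.13 grip 0.0388 f 41.4
turn rz total -0.008 (max .19/row)
shift [-4.45  1.8   4.11]
red 1512 (array([ 0.63773822, -0.08549182]), (158.5227508544922, 68.53710174560547), -1.8160400390625)
round 75 [ 0.59266543 -0.14539898  0.004     ] (array([ 0.59007025, -0.13074934]), (47.54877853393555, 8.74791431427002), -82.96594142913818)
```

View pics/wrist9.png

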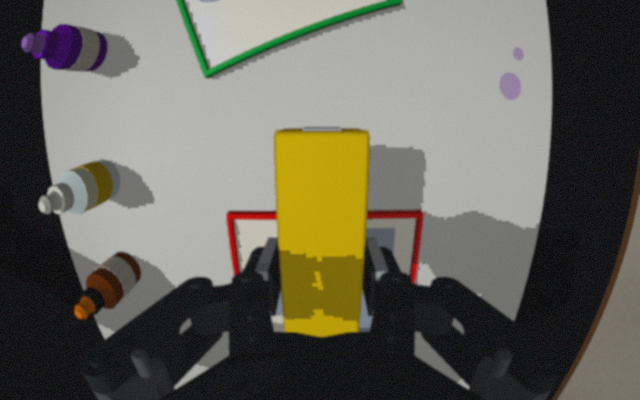

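The case is held level (322,235) over the red tray's near rim at (325,213), its heading matching the tray's −1.8°.

```bash
python3 -m crank '[[-0.91,0.38,0,0,0,-0.008],[-0.91,0.38,0,0,0,0],[-0.91,0.38,0,0,0,0],[-0.91,0.38,0,0,0,0],[-0.85,0.36,0,0,0,0],[0,0,0,0,0,0],[0,0,1,0,0,0],[0,0,1,0,0,0],[0,0,1,0,0,0],[0,0,0.4,0,0,0],[0,0,0.3,0,0,0],[0,0,0,0,0,0]]' >/dev/null; python3 go.py .669 -.1345 .0123 -1.9
```

```text
t=35.7 at [ 0.6702 -0.1304  0.0204] yaw -1.6 tilt 0.04 grip 0.0391 f 41.4
turn rz total 0.007 (max .19/row)
shift [-0.21 -0.05  0.41]
```

```bash
python3 -m crank '[[-0.2,-0.03,0.2,0,0,0],[0,0,0.15,0,0,0],[0,0,0,0,0,0]]'|sed -n '2,4p';python3 -m crank '[[0,0,0.05,0,0,0],[0,0,0,0,0,0]]'|sed -n '2,4p';python3 -m crank '[[0,0,0.05,0,0,0],[0,0,0,0,0,0]]'|sed -n '2,4p'
```

```text
tcp_pos: [0.6695, -0.1353, 0.0137]
orientation: [2.253, 2.189, -0.0]
contact_force: [-0.9, 0.6, -1.4]
tcp_pos: [0.6697, -0.1347, 0.0128]
orientation: [2.252, 2.19, 0.0]
contact_force: [-0.6, -0.2, -1.7]
tcp_pos: [0.6696, -0.1347, 0.0117]
orientation: [-2.252, -2.19, 0.0]
contact_force: [-0.7, -0.0, -1.5]
```

```bash
python3 -m crank '[[0,0,0.04,0,0,0],[0,0,0,0,0,0]]'|sed -n '2,4p';python3 -m crank '[[0,0,0,0,0,0],[0,0,0,0,0,0],[0,0,0,0,0,0]]' 0.58|sed -n '2,5p'; python3 -m crank '[[0,0,-0.3,0,0,0],[0,0,-0.8,0,0,0],[0,0,-1,0,0,0],[0,0,-1,0,0,0],[0,0,-1,0,0,0],[0,0,-1,0,0,0],[0,0,-1,0,0,0],[0,0,0,0,0,0]]' >/dev/null;python3 - <<'E'
from h import *
import go
from m import near
go.plan(.431,.1055,.15,13.8)
f=save("wrist","10")
v,u=np.nonzero(mask(f,(20,120,80),(32,255,255))); P=cast(f,np.c_[u,v],.028,True); P=P[np.hypot(P[:,0]-.669,P[:,1]+.134)<.08]; print("case",rect(P))
v,u=np.nonzero(mask(f,(0,110,60),(8,255,255))|mask(f,(172,110,60),(180,255,255))); P=cast(f,np.c_[u,v],.01,True); P=P[np.hypot(P[:,0]-.633,P[:,1]+.133)<.125]; print("red",len(P),rect(P))
v,u=np.nonzero(mask(f,(100,15,90),(125,90,220))); P=cast(f,np.c_[u,v],.004,True); Q=P[np.hypot(P[:,0]-.589,P[:,1]+.133)<.035]; print("round",rect(Q))
E
```

```text
tcp_pos: [0.6697, -0.1347, 0.0114]
orientation: [2.252, 2.19, 0.0]
contact_force: [-2.0, 0.3, 3.7]
tcp_pos: [0.6697, -0.1348, 0.0109]
orientation: [2.252, 2.19, 0.0]
contact_force: [0.6, 0.1, 0.5]
grip_width: 0.0496
t=37.7 at [ 0.6721 -0.135   0.1378] yaw -1.6 tilt 0.42 grip 0.0494 f 0.0
turn rz total -0.343 (max .19/row)
shift [14.55 -8.84 -0.61]
case (array([ 0.6707276 , -0.13452496]), (122.8543472290039, 39.176429748535156), 88.34983825683594)
red 3167 (array([ 0.63650159, -0.13321262]), (158.7923126220703, 158.5017852783203), -1.8803939819335938)
round (array([ 0.59156348, -0.13183946]), (45.936771392822266, 45.30594253540039), -48.808021545410156)
```

```bash
python3 -m crank '[[0,0,-0.3,0,0,-0.171],[0,0,-0.3,0,0,-0.171],[0.97,-0.59,0,0,0,0],[0.97,-0.59,0,0,0,0],[0.97,-0.59,0,0,0,0],[0.97,-0.59,0,0,0,0],[0.97,-0.59,0,0,0,0],[0.97,-0.59,0,0,0,0],[0.97,-0.59,0,0,0,0],[0.97,-0.59,0,0,0,0],[0.97,-0.59,0,0,0,0],[0.97,-0.59,0,0,0,0]]' 1 >/dev/null;  python3 -m crank '[[0.97,-0.59,0,0,0,0],[0.97,-0.59,0,0,0,0],[0.97,-0.59,0,0,0,0],[0,0,0,0,0,0],[0,0,0,0,0,0]]' >/dev/null; python3 - <<'E'
from h import *
import go
go.plan(.45,.1,.15,13.8)
f=save("wrist","11"); cv2.imwrite("pics/wrist11.png",f["image"][:,:,::-1])
m=mask(f,(125,70,30),(150,255,255)); k,L,S,c=cv2.connectedComponentsWithStats(m)
for i in range(1,k):
    if S[i,4]>150: print(S[i],c[i])
# mailer check in green tray
v,u=np.nonzero(mask(f,(105,120,40),(125,255,255))); P=cast(f,np.c_[u,v],.024,True); P=P[np.hypot(P[:,0]-.633,P[:,1]-.17)<.06]; print("mailer",len(P),rect(P) if len(P)>9 else 0)
E
```

```text
t=39.5 at [0.4603 0.0736 0.1447] yaw 13.8 tilt 0.03 grip 0.0851 f 0.0
turn rz total 0.001 (max .19/row)
shift [ 1.41 -0.18 -0.27]
[ 273  129   48   48 1745] [296.49512894 152.56389685]
mailer 1810 (array([0.62793433, 0.16766339]), (79.85176086425781, 43.12274932861328), -70.31694984436035)
```

View pics/wrist11.png

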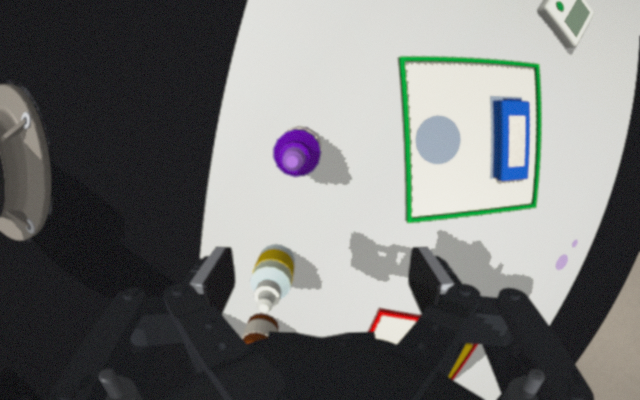

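The violet bottle is at (297,152), its teat at (292,160). The mailer lies on its long mark (511,140), and the clear bottle is at (270,280).

```bash
python3 - <<'E'
from h import *
import go
f=load("wrist11")
v,u=np.nonzero(mask(f,(125,70,30),(150,255,255)))
P=cast(f,np.c_[u,v],.05,True); print("body@.05",rect(P), cv2.minEnclosingCircle((P[:,:2]*1000).astype(np.float32)))
print("teat", cast(f,[[292,160]],.084,True))
C=load("side0"); 
m=mask(f,(105,120,40),(125,255,255)); v,u=np.nonzero(m)
go.plan(.432,.105,.15,13.8,.432,.105,.021)
E
```

```text
body@.05 (array([ 0.32510712, -0.04758044]), (1200.779052734375, 694.694091796875), 20.77729034423828) ((378.79498291015625, -198.9821319580078), 625.4102172851562)
teat [[0.43318001 0.10500734 0.084     ]]
t=39.5 at [0.4608 0.0731 0.1447] yaw 13.8 tilt 0.02 grip 0.0854 f 0.0
turn rz total -0.001 (max .19/row)
shift [ 1.89 -1.02 -0.26]
shift [0.   0.   6.45]
```

```bash
python3 -m crank '[[0.95,-0.5,0,0,0,0],[0.94,-0.5,0,0,0,0],[0,0,0,0,0,0],[0,0,1,0,0,0],[0,0,1,0,0,0],[0,0,1,0,0,0],[0,0,1,0,0,0],[0,0,1,0,0,0],[0,0,0.7,0,0,0],[0,0,0.3,0,0,0],[0,0,0,0,0,0]]' >/dev/null; python3 go.py .4325 .105 .022 13.8; python3 -m crank '[[0,0,0,0,0,0],[0,0,0,0,0,0],[0,0,0,0,0,0],[0,0,0,0,0,0],[0,0,0,0,0,0],[0,0,0,0,0,0]]' 0 35;  python3 -m crank '[[0,0,-0.3,0,0,0],[0,0,-0.6,0,0,0],[0,0,-1,0,0,0],[0,0,-1,0,0,0],[0,0,-1,0,0,0],[0,0,-1,0,0,0],[0,0,-1,0,0,0],[0,0,0,0,0,0]]'; python3 go.py .590 -.1325 .138 -1.9
```

```text
t=40.6 at [0.4323 0.1048 0.0242] yaw 13.7 tilt 0.08 grip 0.0854 f 0.0
turn rz total -0.002 (max .19/row)
shift [0.01 0.01 0.11]
clock: 41.2
tcp_pos: [0.4326, 0.1056, 0.0257]
orientation: [1.938, 2.471, 0.001]
contact_force: [-1.0, 0.2, 5.0]
grip_width: 0.0373
gripper_force: 34.5
clock: 42.0
tcp_pos: [0.4338, 0.1062, 0.146]
orientation: [1.937, 2.469, 0.007]
contact_force: [0.8, 0.0, -0.4]
grip_width: 0.0371
gripper_force: 35.2
t=42.0 at [0.4338 0.1062 0.146 ] yaw 13.8 tilt 0.32 grip 0.0371 f 35.2
turn rz total 0.348 (max .19/row)
shift [-11.67   8.2    0.4 ]
```

```bash
python3 -m crank '[[0,0,0,0,0,0.174],[0,0,0,0,0,0.174],[-0.97,0.68,0,0,0,0],[-0.97,0.68,0,0,0,0],[-0.97,0.68,0,0,0,0],[-0.97,0.68,0,0,0,0],[-0.97,0.68,0,0,0,0],[-0.97,0.68,0,0,0,0],[-0.97,0.68,0,0,0,0],[-0.97,0.68,0,0,0,0],[-0.97,0.68,0,0,0,0],[-0.97,0.68,0,0,0,0]]' >/dev/null; python3 -m crank '[[-0.97,0.68,0,0,0,0],[-0.97,0.68,0,0,0,0],[0,0,0,0,0,0],[0,0,1,0,0,0],[0,0,1,0,0,0],[0,0,1,0,0,0],[0,0,1,0,0,0],[0,0,0.7,0,0,0],[0,0,0,0,0,0]]' |sed -n '2,4p'; python3 go.py .5905 -.1325 .03 -1.9
```

```text
tcp_pos: [0.5856, -0.1316, 0.0469]
orientation: [-2.254, -2.183, 0.004]
contact_force: [-0.1, -0.9, 0.8]
t=44.1 at [ 0.5856 -0.1316  0.0469] yaw -1.8 tilt 0.25 grip 0.0369 f 35.3
turn rz total 0.001 (max .19/row)
shift [-0.04  0.24  0.84]
```

```bash
python3 -m crank '[[-0.04,0.2,0.3,0,0,0],[0,0,0.3,0,0,0],[0,0,0,0,0,0]]'|sed -n '2,4p';python3 -m crank '[[0,0,0.1,0,0,0],[0,0,0,0,0,0]]'|sed -n '2,4p';python3 -m crank '[[0,0,0.05,0,0,0],[0,0,0,0,0,0]]'|sed -n '2,4p';python3 -m crank '[[0,0,0.05,0,0,0],[0,0,0,0,0,0]]'|sed -n '2,4p'
```

```text
tcp_pos: [0.5916, -0.1334, 0.0367]
orientation: [-2.258, -2.185, 0.0]
contact_force: [-0.9, -0.3, 0.3]
tcp_pos: [0.5916, -0.1334, 0.035]
orientation: [2.257, 2.185, 0.0]
contact_force: [-0.9, -1.1, -1.0]
tcp_pos: [0.5916, -0.1334, 0.034]
orientation: [2.258, 2.185, 0.0]
contact_force: [-0.6, -0.2, -1.0]
tcp_pos: [0.5915, -0.1334, 0.0328]
orientation: [-2.258, -2.185, 0.0]
contact_force: [0.6, 0.4, -0.5]
```

```bash
python3 -m crank '[[0,0,0.1,0,0,0],[0,0,0,0,0,0]]'|sed -n '2,4p';python3 -m crank '[[0,0,0.05,0,0,0],[0,0,0,0,0,0]]'|sed -n '2,4p';python3 -m crank '[[0,0,0.05,0,0,0],[0,0,0,0,0,0]]'|sed -n '2,4p'
```

```text
tcp_pos: [0.5914, -0.1334, 0.0306]
orientation: [-2.257, -2.184, 0.0]
contact_force: [-0.2, 1.0, -0.6]
tcp_pos: [0.5916, -0.1334, 0.0299]
orientation: [2.258, 2.185, 0.0]
contact_force: [-0.4, 0.7, -1.2]
tcp_pos: [0.5916, -0.1334, 0.0297]
orientation: [2.258, 2.185, -0.0]
contact_force: [-2.7, 0.3, 6.3]
```

Contact. Release, lift, then go to the amber bottle.

```bash
python3 -m crank '[[0,0,0,0,0,0],[0,0,0,0,0,0],[0,0,0,0,0,0]]' 0.6|sed -n '2,5p'; python3 -m crank '[[0,0,-0.3,0,0,0],[0,0,-0.7,0,0,0],[0,0,-1,0,0,0],[0,0,-1,0,0,0],[0,0,-1,0,0,0],[0,0,-1,0,0,0],[0,0,-1,0,0,0],[0,0,0,0,0,0]]' >/dev/null; python3 go.py .433 -.1075 .15 -14 .433 -.1075 .024
```

```text
tcp_pos: [0.5916, -0.1334, 0.0288]
orientation: [2.258, 2.185, -0.0]
contact_force: [0.1, -0.1, -0.4]
grip_width: 0.0511
t=46.7 at [ 0.5938 -0.1336  0.1531] yaw -1.9 tilt 0.38 grip 0.0514 f 0.0
turn rz total 0.269 (max .19/row)
shift [-0.68 -8.12  0.15]
shift [0.  0.  6.3]
```

```bash
python3 -m crank '[[0,0,0,0,0,0.135],[0,0,0,0,0,0.135],[-0.08,-1,0,0,0,0],[-0.08,-1,0,0,0,0],[-0.08,-1,0,0,0,0],[-0.08,-1,0,0,0,0],[-0.08,-1,0,0,0,0],[-0.08,-1,0,0,0,0],[-0.08,-1,0,0,0,0],[-0.08,-1,0,0,0,0],[0,0,0,0,0,0]]' 1 >/dev/null; python3 - <<'E'
from h import *
import go
f=save("wrist","12"); cv2.imwrite("pics/wrist12.png",f["image"][:,:,::-1])
m=mask(f,(5,200,170),(18,255,255)); k,L,S,c=cv2.connectedComponentsWithStats(m)
for i in range(1,k):
    if S[i,4]>60: print(S[i],c[i],cast(f,[c[i]],.080,True))
go.plan(.433,-.1075,.024,-14)
E
```

```text
[318 201  13  14  86] [322.27906977 206.79069767] [[ 0.43220236 -0.10508835  0.08      ]]
[323 210  10   9  64] [327.453125 214.296875] [[ 0.43444502 -0.1115273   0.08      ]]
t=47.9 at [ 0.4323 -0.107   0.1489] yaw -14.0 tilt 0.03 grip 0.0852 f 0.0
turn rz total -0.001 (max .19/row)
shift [-0.01  0.04  6.25]
```

View pics/wrist12.png

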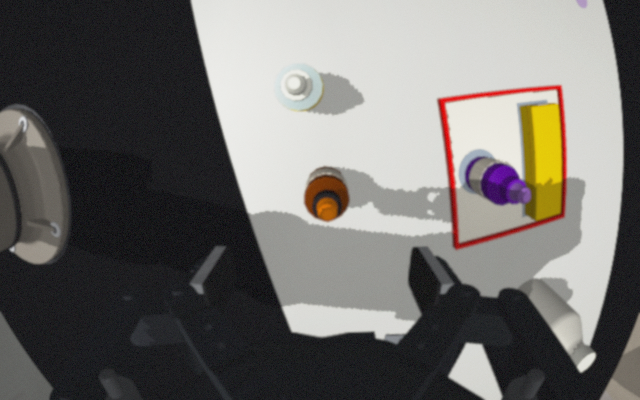

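Amber is at (326,195), orange teat at (326,210). The violet bottle stands on its mark (478,168) beside the case, and the clear bottle is undisturbed at (298,88).

```bash
python3 -m crank '[[0,0.02,1,0,0,0],[0,0,1,0,0,0],[0,0,1,0,0,0],[0,0,1,0,0,0],[0,0,1,0,0,0],[0,0,0.7,0,0,0],[0,0,0.5,0,0,0],[0,0,0,0,0,0]]' >/dev/null; python3 go.py .433 -.1078 .024 -14; python3 -m crank '[[0,0,0,0,0,0],[0,0,0,0,0,0],[0,0,0,0,0,0],[0,0,0,0,0,0],[0,0,0,0,0,0],[0,0,0,0,0,0]]' 0 35;  python3 -m crank '[[0,0,-0.3,0,0,0],[0,0,-0.6,0,0,0],[0,0,-1,0,0,0],[0,0,-1,0,0,0],[0,0,-1,0,0,0],[0,0,-1,0,0,0],[0,0,-1,0,0,0],[0,0,-1,0,0,0],[0,0,0,0,0,0]]'; python3 go.py .55 -.05 .16 19 .558 .144 .15
```

```text
t=48.6 at [ 0.4336 -0.107   0.0238] yaw -14.0 tilt 0.09 grip 0.0854 f 0.0
turn rz total -0.000 (max .19/row)
shift [-0.05 -0.02 -0.01]
clock: 49.25
tcp_pos: [0.4341, -0.1073, 0.0257]
orientation: [2.475, 1.933, 0.001]
contact_force: [-1.7, -0.0, 5.1]
grip_width: 0.0369
gripper_force: 34.5
clock: 50.15
tcp_pos: [0.4353, -0.1073, 0.166]
orientation: [2.473, 1.931, 0.006]
contact_force: [0.6, 0.2, -1.1]
grip_width: 0.0366
gripper_force: 35.2
t=50.1 at [ 0.4353 -0.1073  0.166 ] yaw -14.0 tilt 0.33 grip 0.0366 f 35.2
turn rz total -0.734 (max .19/row)
shift [0.84 6.35 0.3 ]
shift [9.04 3.54 0.5 ]
```

```bash
python3 -m crank '[[0,0,0,0,0,-0.1835],[0,0,0,0,0,-0.1835],[0,0,0,0,0,-0.1835],[0,0,0,0,0,-0.1835],[0.14,0.9,0,0,0,0],[0.14,0.9,0,0,0,0],[0.14,0.9,0,0,0,0],[0.14,0.9,0,0,0,0],[0.14,0.9,0,0,0,0],[0.14,0.9,0,0,0,0],[0.14,0.9,0,0,0,0]]' >/dev/null; python3 -m crank '[[1,0.39,0,0,0,0],[1,0.39,0,0,0,0],[1,0.39,0,0,0,0],[1,0.39,0,0,0,0],[1,0.39,0,0,0,0],[1,0.39,0,0,0,0],[1,0.39,0,0,0,0],[1,0.39,0,0,0,0],[1,0.39,0,0,0,0],[0,0,0,0,0,0]]' >/dev/null; python3 go.py .558 .144 .034 19
```

```text
t=52.2 at [0.5538 0.1503 0.1628] yaw 19.3 tilt 0.15 grip 0.0370 f 35.3
turn rz total 0.007 (max .19/row)
shift [-0.37  0.1   6.44]
```

```bash
python3 -m crank '[[-0.35,0.1,0.5,0,0,0],[0,0,1,0,0,0],[0,0,1,0,0,0],[0,0,1,0,0,0],[0,0,1,0,0,0],[0,0,1,0,0,0],[0,0,0.5,0,0,0],[0,0,0,0,0,0]]' >/dev/null; python3 go.py .558 .144 .031 19
```

```text
t=53.0 at [0.5573 0.1377 0.041 ] yaw 18.9 tilt 0.21 grip 0.0367 f 35.3
turn rz total -0.002 (max .19/row)
shift [0.29 0.13 0.5 ]
```

```bash
python3 -m crank '[[0.12,0.1,0.2,0,0,0],[0,0,0.2,0,0,0],[0,0,0,0,0,0]]'|sed -n '2,4p';python3 -m crank '[[0,0,0.05,0,0,0],[0,0,0,0,0,0]]'|sed -n '2,4p'; python3 go.py .558 .144 .030 19
```

```text
tcp_pos: [0.5596, 0.1426, 0.0351]
orientation: [1.824, 2.557, 0.001]
contact_force: [0.4, -0.0, -0.7]
tcp_pos: [0.5596, 0.1425, 0.0342]
orientation: [1.824, 2.557, 0.001]
contact_force: [-0.7, 0.1, -0.6]
t=53.5 at [0.5596 0.1425 0.0342] yaw 19.0 tilt 0.03 grip 0.0369 f 35.3
turn rz total 0.000 (max .19/row)
shift [ 0.1  -0.05  0.21]
```

```bash
python3 -m crank '[[0.09,-0.03,0.1,0,0,0],[0,0,0.05,0,0,0],[0,0,0,0,0,0]]'|sed -n '2,4p';python3 -m crank '[[0,0,0.05,0,0,0],[0,0,0,0,0,0]]'|sed -n '2,4p';python3 -m crank '[[0,0,0.04,0,0,0],[0,0,0,0,0,0]]'|sed -n '2,4p'
```

```text
tcp_pos: [0.5581, 0.144, 0.0307]
orientation: [-1.824, -2.558, 0.001]
contact_force: [0.3, -0.4, -1.0]
tcp_pos: [0.5583, 0.1439, 0.0298]
orientation: [1.824, 2.558, -0.0]
contact_force: [-0.2, 0.9, -0.8]
tcp_pos: [0.5584, 0.1439, 0.0298]
orientation: [1.824, 2.557, -0.0]
contact_force: [-2.6, -0.8, 6.4]
```

Contact. Release, lift, and check everything in both fixed views.

```bash
python3 -m crank '[[0,0,0,0,0,0],[0,0,0,0,0,0],[0,0,0,0,0,0]]' 0.6|sed -n '2,5p'; python3 -m crank '[[0,0,-0.3,0,0,0],[0,0,-0.7,0,0,0],[0,0,-1,0,0,0],[0,0,-1,0,0,0],[0,0,-1,0,0,0],[0,0,-1,0,0,0],[0,0,-1,0,0,0],[0,0,-1,0,0,0],[0,0,-1,0,0,0],[0,0,0,0,0,0]]' >/dev/null; python3 - <<'E'
from h import *
f=save("wrist","13"); s=save("side","13"); g=save("scene","13")
o=np.zeros((600,800,3),np.uint8)
o[:250,:400]=cv2.resize(f["image"],(400,250)); o[:300,410:800]=cv2.resize(s["image"][80:280,200:460],(390,300))
o[300:,:480]=cv2.resize(g["image"][110:290,190:430],(480,360))[:300]
cv2.imwrite("pics/o13.png",o[:,:,::-1])
def off(P,c,a): 
    a=np.radians(a); d=np.asarray(P)-c; return np.round([d@[np.cos(a),np.sin(a)],d@[-np.sin(a),np.cos(a)]],4)
G=np.array([.6,.1588]);R=np.array([.635,-.1332])
for n,q in (("scene",g),("side",s)):
    C=cloud(q)
    for nm,c,t,a in (("amber",(.558,.144),G,19),("violet",(.59,-.133),R,-1.9),("clear",(.433,-.014),None,0),("wash",(.661,-.322),None,0)):
        k=(np.hypot(C[...,0]-c[0],C[...,1]-c[1])<.025)&(C[...,2]>.045)&(C[...,2]<.15); p=C[k]
        p=p[p[:,2]>p[:,2].max()-.014]; m=p.mean(0); print(n,nm,m.round(4),off(m[:2],t,a) if t is not None else "")
E
```

```text
tcp_pos: [0.5583, 0.1439, 0.0291]
orientation: [1.824, 2.558, 0.0]
contact_force: [0.3, 1.1, 0.9]
grip_width: 0.0511
scene amber [0.5588 0.1428 0.0871] [-0.0442 -0.0017]
scene violet [ 0.5913 -0.1322  0.087 ] [-0.0437 -0.0005]
scene clear [ 0.4341 -0.0149  0.0839] 
scene wash [ 0.663  -0.3234  0.1407] 
side amber [0.556  0.1436 0.0841] [-0.0465 -0.0001]
side violet [ 0.5884 -0.1322  0.084 ] [-0.0466 -0.0006]
side clear [ 0.432  -0.0144  0.0812] 
side wash [ 0.6586 -0.3219  0.1357]
```

View pics/o13.png

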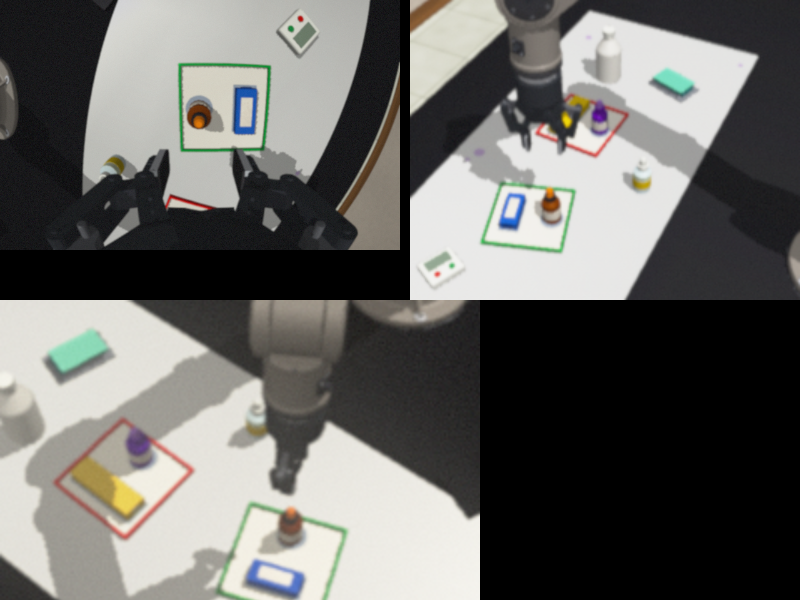

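All five items sit on their marks: both kits are complete, the plate is on the rest, and the clear and wash bottles haven't moved. Handing in.

```bash
python3 -c "
from bench import r
print(r.hand_in())"
```

```text
the job is handed in; nothing more can be done
None
```

I made up both kits, set the glass plate on its rest, and handed the job in at about 55 s of the 133 s limit; my last measurements put all five items within about 3 mm of their marks, and the hand-in returned no verdict.

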